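# Hook the small mortar out of a crowded crate

## Task

Slide the small granite mortar out through the open side of the crowded crate and across the counter onto the round mat, with its whole foot on the mat: it is heavy, so hook it from inside its bowl and keep it upright and down on the surface, never lifted. Push the glass jar that stands in its way aside, so that the jar ends up upright inside the crate, clear of its open side, and leave the bowls, the funnel and the bottle beside the crate where they are.

Things in the scene. Friction and masses are not known exactly. Their poses are not given: they have to be found in the camera images.
- crate: Low wooden crate, fixed; no top and no wall on its -x side (to the robot). Inside 220 (x) by 390 mm (y): open edge at x=-110, side walls from y=+-195; walls 12 thick, 60 high; floor 2 thick, a 2 mm step at the open edge. Origin: on the counter under the floor's middle. Mortar, bowls, funnel stand side by side 125 mm apart in its back half, any order; front half empty but for the jar.
- mortar_mid (a point): The mortar to move: round grey granite pot, 116 mm across rim and foot, waisted, 55 high, 0.6 to 1.1 kg; slides if pulled by a finger inside its bowl (4 to 12 N). Bowl 96 mm across at the mouth, tapering to 76 at its floor, 41 deep; wall 10. Point: on its axis, 27.5 mm above the foot. The much larger mortar with a pestle, outside the crate, is no part of the job.
- jar_mid (a point): Closed glass jar with a steel cap, 56 mm across, 80 high, about 0.22 kg, standing in the crate 10 to 16 mm in front (crate -x) of the small mortar, blocking its way out. Point: its centre, half-way up. It slides upright if pushed below half its height.
- mat: Thin round dark mat on the counter, 172 mm across, 1 mm thick, fixed; things slide onto it without catching. Origin: its centre.
- bowls_mid (a point): Bystander in the crate: stack of three white bowls, 108 mm across, 66 mm high. Point: half-way up.
- funnel_mid (a point): Bystander in the crate: steel funnel standing mouth down, 100 mm across, 84 mm high, spout up. Point: half-way up its axis.
- sauce_mid (a point): Bystander: amber bottle, 60 mm across, 190 mm high, to the left of the crate. Point: half-way up.
Things that resemble listed ones, but are neither listed nor needed, are in the scene too. Leave any orange or turquoise look-alike of the part that bears jar_mid alone.

How it is judged:
By the outcome, as a careful person would: the job done as asked, in the order asked, and still so for the second after the job is handed in, with the robot touching nothing.
It also fails if it takes over 69 s, if anything falls off the work surface, if the arm or the gripper's body presses on something with over 40 N, if the wrist force passes 120 N, or if a joint passes its speed limit or range.

## Robot

A 7-joint arm with a two-finger parallel gripper is mounted at the origin on the work surface. World frame = base frame: x ahead of the robot, y to its left, z up, the work surface at z = 0. Lengths are in m, angles in rad, forces in N, time in s.
With the tool pointing down it reaches from about 0.35 to 0.9 m from the base axis. Payload 8.1 kg.
Tool frame: the origin (TCP) lies at the centre of the arm's flange, where the gripper is bolted on; the fingertips stand 178 mm ahead of it and the grasp point (between the pads) lies 159 mm ahead of it; x points along the fingers, z is the direction in which the jaws open and shut, and the axes are right-handed (so a half turn about x gives the same grasp; the last joint's range is limited). The gripper opens to 92 mm and grips with 3 to 60 N. Pads are 19 mm wide; open, the fingers measure 130 mm over their backs; the gripper's body (75 mm by 190 mm) begins 47 mm behind the grasp point.
Start: joints at [-1.359, 0.434, 0.025, 1.573, -0.012, 1.134, -0.075], TCP at [0.194, 0.594, 0.405] pointing down, gripper open.
Joint ranges: [-2.62, 2.62], [-0.44, 2.09], [-1.27, 1.32], [0.08, 2.57], [-1.32, 4.46], [0.12, 2], [-2.74, 2.74]. Speed limits (rad/s): [2.22, 2.22, 3.01, 3.01, 3.14, 3.14, 3.14].

## Interface

Orientations are given as a rotation vector (axis times angle).
In Python, from cell import arm, get_image, search_frame, pinpoint gives the robot as it stands.
- The arm moves only by the tool arm_command, never from a script. Its argument "motion" is a list of rows, each a list of 7 numbers: the finger opening in mm, from 0 to 91.8, then the shift along the tool's x, y, z in mm, then the turn, a rotation vector about the tool's x, y, z in degrees. In form: [[fingers, x, y, z, ax, ay, az], ...]. A call has 1 to 5 rows; each row shifts and turns the commanded pose from where the row before left it, along the tool's axes as they then stand; what a row does not reach is not made up. A row lasts 1/8 s, in which the tool goes at most 62.5 mm and 10.7 degrees, less where a joint would pass 70% of its speed; a pose out of reach is approached as far as the arm can. A call with a gripper value outside its range is refused whole. The fingers move at their own pace and stop on an object; "newtons" is the grip in N (left out, the last holds). Time passes only in rows, so rows that do not move let the fingers close. It gives the time, the measured TCP pose, the force and the opening at its end, in the units of the state.
- arm.observe(): the state, without advancing time (a new reading comes with each control period).
- get_image(name): name is "scene" or "top" or "wrist"; returns a dict with "frame" (420x560x3 uint8, red, green, blue), "range_z" (420x560 float32, m along the optical axis (not along the pixel's ray), 0 where there is no reading), "K" (3x3 intrinsics, pixels), "distortion" ([k1, k2, p1, p2, k3] as OpenCV has them; the pictures are not rectified), "origin" and "rotation" of the camera in the world; the wrist camera has in their place "tool_from_camera" (4x4, takes a point from camera to tool coordinates, whose origin is the TCP and whose axes are the tool frame's). Camera axes: x right, y down, z forward; pixel columns grow to the right and rows downward; lengths in m; the calibration is good to about 2 mm. A picture is of the moment at which its call begins: read the wrist's pose just before it.
- arm.sign_off(): hands the job in, once; it reports no verdict.
Trained networks look in the newest picture that a camera, given by its name, has taken for a name from the list of things; names that differ only in an ending like _2 or _b are one class to them, and where a whole thing is asked for, a point or a joint stands for the part that bears it (a point fixed in the world has none). Each returns a list of dicts, best first, with "p" (0 to 1); they miss things now and then, are a little off and sometimes report something else, mostly with a low value. They report only what shows in the picture. A call takes as long as a camera call. They do not tell look-alikes from the thing itself.
- search_frame(camera, target): "point" ([x, y, z] in m, in world coordinates, good to about 4 mm: the middle of the surface that is visible of it).
- pinpoint(camera, target): "point" ([x, y, z] in m, in world coordinates, good to about 4 mm: a listed point, or the origin of a listed thing).
The state is a dict: "clock": time; "joints": joint angles; "dq": joint speeds; "joint_efforts": joint torques, N m; "position": TCP position; "ee_rot": TCP orientation; "force": force on the tool from outside, world axes, zero at the start; "ft_torque": the same for the moment, N m; "width": opening from 0.0 (shut) to 1.0 (fully open).
Only numpy, scipy, OpenCV 4.12 (cv2) and the standard library are available. Lean on these libraries where they do the work, as an engineer would, in place of code of your own. Each camera call takes 0.05 s, during which the arm holds its last target. There are 200 camera calls.

## Working session

There is one attempt and no reset: what is moved stays moved. The work goes in short steps, Python scripts to look and compute and a tool call to move; the robot and the scene stay as the last step left them, time stands still between calls to the robot, and variables do not carry over. Pictures are saved under pics/ and viewed, about 8 in all and at most 12, crops included, and the job is handed in when it is done.

Besides the shell and the picture viewer there is one more tool, called after "Call:" as name([rows], argument=value, ...), one row to a line, values as JSON. arm_command: Moves the arm, as the interface text tells. Its arguments: {"type":"object","properties":{"motion":{"type":"array"},"newtons":{"type":"number"}},"required":["motion"]}

```bash
ls; mkdir -p pics; python3 - <<'E'
from cell import arm,get_image,search_frame,pinpoint
import cv2,numpy as np
s=arm.observe();print({k:np.round(v,3).tolist() for k,v in s.items()})
ims=[]
for c in("scene","top"):
    d=get_image(c);ims.append(d["frame"])
    cv2.imwrite(f"pics/{c}0.png",d["frame"][:,:,::-1])
    print(c,np.round(d["origin"],3),np.round(d["rotation"],3).tolist())
    for t in("crate","mortar_mid","jar_mid","mat","bowls_mid","funnel_mid","sauce_mid"):
        print(c,t,[(np.round(r["point"],3).tolist(),round(r["p"],2)) for r in pinpoint(c,t)[:3]])
E
```

```text
pics
{'clock': 0.0, 'joints': [-1.359, 0.435, 0.025, 1.574, -0.012, 1.134, -0.075], 'dq': [-0.001, -0.0, -0.0, -0.0, 0.001, 0.001, 0.0], 'joint_efforts': [-0.0, -66.785, 0.985, -31.445, -0.06, 0.043, 0.0], 'position': [0.193, 0.594, 0.404], 'ee_rot': [-0.975, 1.343, 0.973], 'force': [0.575, 0.058, -0.78], 'ft_torque': [0.006, 0.048, -0.036], 'width': 1.002}
scene [1.633 0.32  0.898] [-1.465, -1.856, 0.95]
scene crate [([0.6, 0.095, -0.003], 0.63)]
scene mortar_mid [([0.643, 0.095, 0.032], 0.82), ([0.626, -0.032, 0.039], 0.41)]
scene jar_mid [([0.546, 0.102, 0.043], 0.71), ([0.326, 0.237, 0.039], 0.55), ([0.434, 0.385, 0.042], 0.55)]
scene mat [([0.543, -0.295, 0.002], 0.97)]
scene bowls_mid [([0.66, 0.213, 0.032], 0.66)]
scene funnel_mid [([0.661, 0.211, 0.035], 0.71), ([0.625, -0.033, 0.046], 0.64)]
scene sauce_mid [([0.627, 0.406, 0.099], 0.81)]
top [0.317 0.06  0.989] [-2.118, 2.11, -0.201]
top crate [([0.599, 0.093, 0.002], 0.56)]
top mortar_mid [([0.645, 0.09, 0.032], 0.95)]
top jar_mid [([0.542, 0.1, 0.041], 0.95), ([0.435, 0.389, 0.042], 0.8), ([0.326, 0.233, 0.04], 0.56)]
top mat [([0.546, -0.297, -0.003], 0.86)]
top bowls_mid [([0.658, 0.215, 0.039], 0.91), ([0.538, 0.105, 0.041], 0.19)]
top funnel_mid [([0.624, -0.038, 0.044], 0.91)]
top sauce_mid [([0.625, 0.405, 0.1], 0.61)]
```

View pics/top0.png

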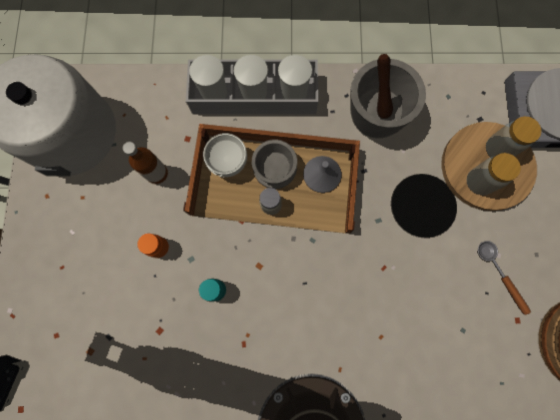

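View pics/scene0.png

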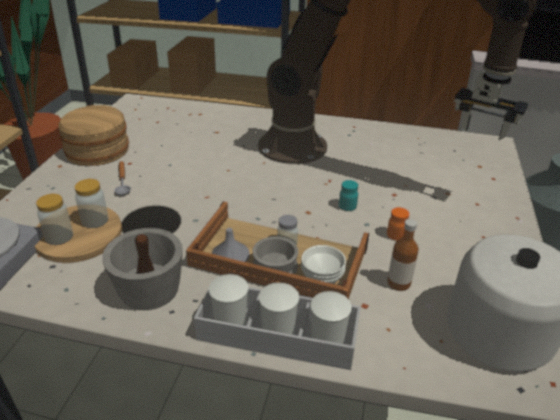

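The top view shows the crate at px (187-358, 125-232): bowls (225,155), mortar (275,163), funnel (322,172), jar (270,200), mat (424,205). The orange (152,245) and turquoise (211,290) caps are the look-alikes. Next I'll get the crate yaw and obstacle heights from depth.

```bash
cat > h.py <<'E'
import numpy as np,cv2
from cell import arm,get_image,search_frame,pinpoint
from scipy.spatial.transform import Rotation as R
def cloud(d):
    h,w=d["range_z"].shape
    u,v=np.meshgrid(np.arange(w),np.arange(h))
    p=cv2.undistortPoints(np.stack([u,v],-1).reshape(-1,1,2).astype(float),np.array(d["K"]),np.array(d["distortion"])).reshape(h,w,2)
    z=d["range_z"];P=np.dstack([p[...,0]*z,p[...,1]*z,z])
    r=np.array(d["rotation"]);r=r if r.shape==(3,3) else R.from_rotvec(r).as_matrix()
    P=P@r.T+np.array(d["origin"]);P[z==0]=np.nan
    return P
def toward(target,yaw):
    """shift in tool axes (mm) and turn (deg) to TCP target, tool pointing down with jaw axis (tool z) at world angle yaw(deg)"""
    s=arm.observe();M=R.from_rotvec(s["ee_rot"])
    a=np.radians(yaw);zt=np.array([np.cos(a),np.sin(a),0]);xt=np.array([0,0,-1.])
    G=R.from_matrix(np.stack([xt,np.cross(zt,xt),zt],1))
    print("pos",np.round(s["position"],4),"axes x,y,z",np.round(M.as_matrix().T,2).tolist(),"w",round(s["width"],3),"F",np.round(s["force"],1),"t",s["clock"])
    print("shift mm",np.round(1000*M.inv().apply(np.array(target)-s["position"]),1),"turn deg",np.round(np.degrees((M.inv()*G).as_rotvec()),1))
E
python3 - <<'E'
from h import *
d=get_image("top");P=cloud(d);f=d["frame"].astype(int)
x,y,z=P[...,0],P[...,1],P[...,2]
box=(x>.42)&(x<.76)&(y>-.15)&(y<.35)
m=box&(z>.05)&(z<.068)&(f[...,0]>1.5*f[...,2])
q=P[m][:,:2];print(len(q),cv2.minAreaRect((q*1000).astype(np.float32)))
print(cv2.boxPoints(cv2.minAreaRect((q*1000).astype(np.float32))))
for n,c in dict(jar=(.543,.101),mortar=(.644,.092),bowls=(.659,.214),fun=(.624,-.036)).items():
    k=(np.hypot(x-c[0],y-c[1])<.07)&(z>.045 if n!="jar" else z>.07)
    print(n,k.sum(),np.round(np.nanmax(z[k]),3),np.round((np.nanpercentile(P[k],1,0)+np.nanpercentile(P[k],99,0))/2,3))
k=(x>.70)&(x<.95)&(y>-.05)&(y<.32)&(z>.07);print("cups",np.nanmin(x[k]),np.nanpercentile(z[k],99))
k=(x>.3)&(x<.5)&(y>-.35)&(y<.2)&(z>.02);print("path obst",k.sum())
toward([.538,.05,.25],-8)
E
```

```text
1874 ((607.7586059570312, 91.398681640625), (418.19561767578125, 233.00372314453125), 83.55616760253906)
[[ 468.5259  -103.30321]
 [ 700.05756 -129.45302]
 [ 746.99133  286.1006 ]
 [ 515.45966  312.25037]]
jar 340 0.087 [0.544 0.1   0.079]
mortar 661 0.064 [0.65  0.09  0.053]
bowls 1110 0.075 [0.667 0.222 0.058]
fun 145 0.091 [ 0.623 -0.062  0.067]
cups 0.7000954382282846 0.13239293092572155
path obst 114
pos [0.1935 0.5943 0.4048] axes x,y,z [[0.0, 0.0, -1.0], [-0.95, 0.31, -0.0], [0.31, 0.95, 0.0]] w 0.999 F [-0.8  0.6 -0.3] t 0.85
shift mm [ 154.7 -496.1 -410.8] turn deg [80.  0. -0.]
```

Call:
arm_command([
  [28,0,-46,-38,10,0,0],
  [28,0,-52,-30,10,0,0],
  [28,0,-56,-20,10,0,0],
  [28,0,-59,-10,10,0,0],
  [28,0,-60,0,10,0,0],
])

```text
clock: 1.48
position: [0.3537, 0.3395, 0.405]
ee_rot: [-0.296, 1.55, 0.297]
force: [1.3, 0.6, -0.2]
width: 0.508
```

Call:
arm_command([
  [28,0,-59,10,10,0,0],
  [28,0,-56,20,10,0,0],
  [28,0,-52,30,9,0,0],
  [28,0,0,0,0,0,0],
])

```text
clock: 1.98
position: [0.4491, 0.1843, 0.4052]
ee_rot: [0.104, 1.567, -0.105]
force: [-0.9, 0.4, -0.2]
width: 0.306
```

```bash
python3 -c "
from h import *
toward([.538,.046,.25],-7)"
```

```text
pos [0.4491 0.1843 0.4052] axes x,y,z [[0.0, -0.0, -1.0], [0.13, 0.99, -0.0], [0.99, -0.13, 0.0]] w 0.306 F [-0.9  0.4 -0.2] t 1.975
shift mm [ 155.5 -125.2  106.1] turn deg [-0.6  0.1  0. ]
```

Call:
arm_command([
  [28,0,-45,38,0,0,0],
  [28,0,-45,38,0,0,0],
  [28,30,-35,30,0,0,0],
  [28,30,0,0,0,0,0],
  [28,0,0,0,0,0,0],
])

```text
clock: 2.6
position: [0.5362, 0.0523, 0.3429]
ee_rot: [0.095, 1.573, -0.097]
force: [0.5, 0.0, -0.0]
width: 0.304
```

```bash
python3 -c "
from h import *
toward([.538,.046,.204],-7)
d=get_image('wrist');cv2.imwrite('pics/w1.png',d['frame'][:,:,::-1])
for t in ('jar_mid','mortar_mid','funnel_mid','bowls_mid'): print(t,[(np.round(r['point'],3).tolist(),round(r['p'],2)) for r in pinpoint('wrist',t)[:2]])
"
```

```text
pos [0.5362 0.0523 0.3429] axes x,y,z [[-0.0, -0.0, -1.0], [0.12, 0.99, -0.0], [0.99, -0.12, -0.0]] w 0.304 F [ 0.5  0.  -0. ] t 2.6
shift mm [138.9  -5.9   3.2] turn deg [ 0.  -0.2  0.1]
jar_mid []
mortar_mid [([0.645, 0.087, 0.026], 0.61)]
funnel_mid []
bowls_mid []
```

View pics/w1.png

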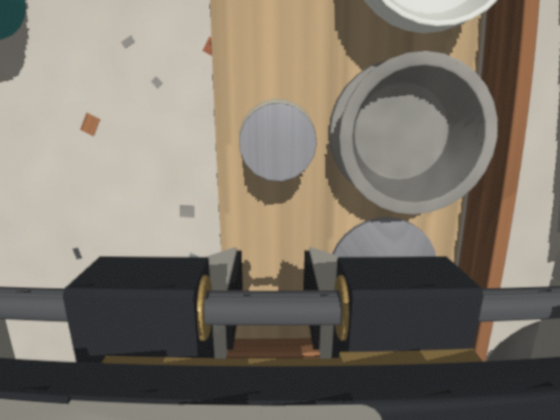

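The jar cap is at (278,140), in line with the finger gap (about 275). The mortar rim is centred at (415,133), and the funnel (385,240) is clear of the descent. Now descending beside the jar.

Call:
arm_command([
  [28,50,-6,2,0,0,0],
  [28,50,0,0,0,0,0],
  [28,25,0,0,0,0,0],
  [28,15,0,0,0,0,0],
  [28,0,0,0,0,0,0],
])

```text
clock: 3.48
position: [0.5384, 0.0457, 0.2048]
ee_rot: [0.096, 1.569, -0.096]
force: [-0.8, 0.7, -0.3]
width: 0.302
```

Call:
arm_command([
  [28,0,8,0,0,0,0],
  [28,0,8,0,0,0,0],
  [28,0,8,0,0,0,0],
  [28,0,8,0,0,0,0],
  [28,0,8,0,0,0,0],
])

```text
clock: 4.1
position: [0.5433, 0.0856, 0.2049]
ee_rot: [0.096, 1.568, -0.097]
force: [-1.0, -2.3, 1.5]
width: 0.304
```

```bash
python3 -c "
from h import *
toward([.554,.189,.202],-7)
d=get_image('top')
print([(np.round(r['point'],3).tolist(),round(r['p'],2)) for r in pinpoint('top','jar_mid')[:3]])
print([(np.round(r['point'],3).tolist(),round(r['p'],2)) for r in (get_image('scene'),pinpoint('scene','jar_mid'))[1][:3]])
"
```

```text
pos [0.5433 0.0856 0.2049] axes x,y,z [[0.0, -0.0, -1.0], [0.12, 0.99, -0.0], [0.99, -0.12, 0.0]] w 0.304 F [-1.  -2.3  1.5] t 4.1
shift mm [  2.9 103.9  -2. ] turn deg [-0.  0.  0.]
[([0.43, 0.388, 0.041], 0.69)]
[([0.326, 0.239, 0.04], 0.96), ([0.434, 0.385, 0.045], 0.69), ([0.55, 0.123, 0.04], 0.68)]
```

Call:
arm_command([
  [28,0,10,0,0,0,0],
  [28,0,10,0,0,0,0],
  [28,0,10,0,0,0,0],
  [28,0,10,0,0,0,0],
  [28,0,10,0,0,0,0],
])

```text
clock: 4.92
position: [0.5493, 0.1356, 0.2047]
ee_rot: [0.096, 1.569, -0.096]
force: [-0.3, -1.2, 0.4]
width: 0.301
```

Call:
arm_command([
  [28,0,10,0,0,0,0],
  [28,0,10,0,0,0,0],
  [28,0,10,0,0,0,0],
  [28,0,10,0,0,0,0],
  [28,0,8,0,0,0,0],
])

```text
clock: 5.55
position: [0.5552, 0.1832, 0.2047]
ee_rot: [0.096, 1.569, -0.096]
force: [-0.2, -0.6, -0.3]
width: 0.304
```

Call:
arm_command([
  [28,0,4,0,0,0,0],
  [28,0,-10,0,0,0,0],
  [28,0,-20,0,0,0,0],
  [28,-40,-20,0,0,0,0],
  [28,-50,0,0,0,0,0],
])

```text
clock: 6.18
position: [0.5488, 0.1324, 0.295]
ee_rot: [0.099, 1.571, -0.102]
force: [0.2, 1.8, -0.2]
width: 0.304
```

```bash
python3 -c "
from h import *
d=get_image('scene');cv2.imwrite('pics/s2.png',d['frame'][:,:,::-1])
for c in('scene','wrist','top'):
  get_image(c)
  for t in ('jar_mid','mortar_mid','bowls_mid'): print(c,t,[(np.round(r['point'],3).tolist(),round(r['p'],2)) for r in pinpoint(c,t)[:3]])
toward([.644,.091,.300],83)
"
```

```text
scene jar_mid [([0.436, 0.386, 0.041], 0.76), ([0.328, 0.236, 0.04], 0.72), ([0.56, 0.225, 0.041], 0.57)]
scene mortar_mid []
scene bowls_mid [([0.662, 0.216, 0.038], 0.93)]
wrist jar_mid []
wrist mortar_mid [([0.647, 0.088, 0.028], 0.96)]
wrist bowls_mid [([0.66, 0.215, 0.034], 0.91)]
top jar_mid []
top mortar_mid [([0.647, 0.09, 0.029], 0.67)]
top bowls_mid []
pos [0.5494 0.1367 0.2942] axes x,y,z [[-0.0, -0.0, -1.0], [0.12, 0.99, -0.0], [0.99, -0.12, -0.0]] w 0.305 F [-0.3  0.   0.2] t 6.825
shift mm [ -5.8 -33.8  99.5] turn deg [-90.   -0.1  -0. ]
```

View pics/s2.png

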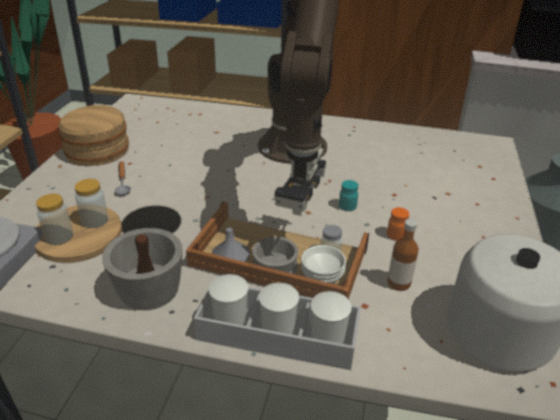

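Call:
arm_command([
  [32,-5,-18,50,0,0,0],
  [32,0,-18,51,0,0,0],
  [32,0,0,0,10,0,0],
  [32,0,0,0,10,0,0],
  [32,0,0,0,10,0,0],
])

```text
clock: 7.45
position: [0.6454, 0.0885, 0.2993]
ee_rot: [0.51, 1.51, -0.511]
force: [1.1, -0.0, -1.3]
width: 0.35
```

Call:
arm_command([
  [32,0,0,0,10,0,0],
  [32,0,0,0,10,0,0],
  [32,0,0,0,10,0,0],
  [32,0,0,0,10,0,0],
  [32,0,0,0,10,0,0],
])

```text
clock: 8.07
position: [0.6453, 0.0889, 0.2994]
ee_rot: [1.175, 1.231, -1.175]
force: [0.2, -0.5, 0.5]
width: 0.346
```

Call:
arm_command([
  [32,0,0,0,10,0,0],
  [32,0,0,0,0,0,0],
])

```text
clock: 8.32
position: [0.6453, 0.089, 0.2992]
ee_rot: [1.297, 1.149, -1.299]
force: [1.0, -0.0, -0.4]
width: 0.35
```

```bash
python3 -c "
from h import *
toward([.646,.089,.205],-97)
d=get_image('wrist');cv2.imwrite('pics/w2.png',d['frame'][:,:,::-1])
print(np.round(arm.observe()['joints'],2))
for t in ('mortar_mid',): print(t,[(np.round(r['point'],3).tolist(),round(r['p'],2)) for r in pinpoint('wrist',t)[:2]])
"
```

```text
pos [0.6453 0.089  0.2992] axes x,y,z [[-0.0, -0.0, -1.0], [0.99, -0.12, -0.0], [-0.12, -0.99, 0.0]] w 0.35 F [ 1.  -0.  -0.4] t 8.325
shift mm [94.2  0.8 -0.1] turn deg [0.  0.1 0. ]
[-0.77  0.73  0.92  1.67 -0.65  1.07 -1.34]
mortar_mid [([0.644, 0.088, 0.028], 0.59)]
```

View pics/w2.png

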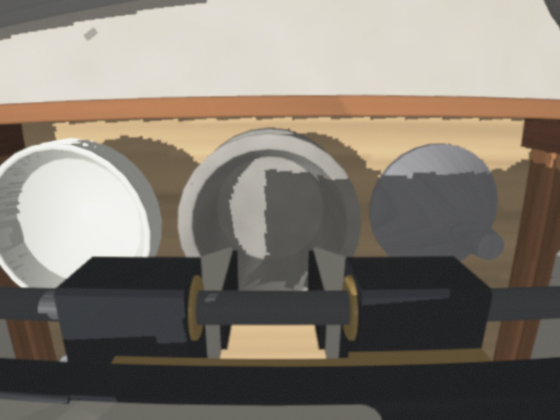

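Call:
arm_command([
  [26,20,0,0,0,0,0],
  [26,20,0,0,0,0,0],
  [26,20,0,0,0,0,0],
  [26,10,0,0,0,0,0],
  [26,0,0,0,0,0,0],
])

```text
clock: 9.05
position: [0.6451, 0.0885, 0.2287]
ee_rot: [1.298, 1.149, -1.301]
force: [0.6, -0.6, 0.4]
width: 0.28
```

Call:
arm_command([
  [26,8,0,0,0,0,0],
  [26,8,0,0,0,0,0],
  [26,7,0,0,0,0,0],
  [26,0,0,0,0,0,0],
])

```text
clock: 9.55
position: [0.6451, 0.0887, 0.2061]
ee_rot: [1.299, 1.149, -1.3]
force: [-0.7, 0.7, 0.7]
width: 0.284
```

Call:
arm_command([
  [32,0,-4,0,0,0,0],
  [32,0,-6,0,0,0,0],
  [32,0,-6,0,0,0,0],
  [32,0,-6,0,0,0,0],
  [32,0,-6,0,0,0,0],
])

```text
clock: 10.18
position: [0.618, 0.0925, 0.2073]
ee_rot: [1.3, 1.147, -1.296]
force: [3.8, 1.0, 0.0]
width: 0.344
```

Call:
arm_command([
  [32,0,-8,0,0,0,0],
  [32,0,-8,0,0,0,0],
  [32,0,-8,0,0,0,0],
  [32,0,-8,0,0,0,0],
  [32,0,-8,0,0,0,0],
])

```text
clock: 10.8
position: [0.5777, 0.0967, 0.2071]
ee_rot: [1.3, 1.147, -1.299]
force: [5.0, -0.0, 1.5]
width: 0.346
```

```bash
python3 -c "
from h import *
toward([.4,.116,.206],-97)
d=get_image('top');cv2.imwrite('pics/t3.png',d['frame'][:,:,::-1])
for c in('wrist','scene','top'):
  get_image(c);print(c,[(np.round(r['point'],3).tolist(),round(r['p'],2)) for r in pinpoint(c,'mortar_mid')[:2]])
"
```

```text
pos [0.5777 0.0967 0.2071] axes x,y,z [[0.0, -0.0, -1.0], [0.99, -0.12, 0.0], [-0.12, -0.99, 0.0]] w 0.346 F [ 5.  -0.   1.5] t 10.8
shift mm [   0.8 -178.7    2.7] turn deg [-0.1  0.  -0.1]
wrist [([0.599, 0.094, 0.027], 0.67)]
scene [([0.596, 0.096, 0.03], 0.58)]
top [([0.598, 0.094, 0.03], 0.58)]
```

Call:
arm_command([
  [32,0,-10,0,0,0,0],
  [32,0,-10,0,0,0,0],
  [32,0,-10,0,0,0,0],
  [32,0,-10,0,0,0,0],
  [32,0,-10,0,0,0,0],
])

```text
clock: 11.78
position: [0.5274, 0.1033, 0.2067]
ee_rot: [1.299, 1.149, -1.299]
force: [4.3, -0.7, -1.1]
width: 0.351
```

Call:
arm_command([
  [32,0,-8,0,0,0,0],
  [32,0,-8,0,0,0,0],
  [32,0,-7,0,0,0,0],
  [32,0,-7,0,0,0,0],
  [32,0,-7,0,0,0,0],
])

```text
clock: 12.4
position: [0.4911, 0.1077, 0.2067]
ee_rot: [1.299, 1.149, -1.299]
force: [3.7, -0.1, -2.7]
width: 0.347
```

Call:
arm_command([
  [32,0,-8,0,0,0,0],
  [32,0,-8,0,0,0,0],
  [32,0,-8,0,0,0,0],
  [32,0,-8,0,0,0,0],
  [32,0,-8,0,0,0,0],
])

```text
clock: 13.02
position: [0.4513, 0.1126, 0.2067]
ee_rot: [1.299, 1.149, -1.299]
force: [4.3, -0.9, -1.5]
width: 0.348
```

Call:
arm_command([
  [32,2,-10,0,0,0,0],
  [32,0,-10,0,0,0,0],
  [32,0,-10,0,0,0,0],
  [32,0,-10,0,0,0,0],
  [32,0,-10,0,0,0,0],
])

```text
clock: 13.65
position: [0.4028, 0.1187, 0.2053]
ee_rot: [1.301, 1.146, -1.297]
force: [6.5, -0.9, 5.7]
width: 0.342
```

```bash
python3 -c "
from h import *
toward([.4,.116,.205],-97)
d=get_image('top');cv2.imwrite('pics/t3.png',d['frame'][:,:,::-1])
print(np.round(arm.observe()['joints'],2))
for c in('wrist','scene','top'):
  get_image(c);print(c,[(np.round(r['point'],3).tolist(),round(r['p'],2)) for r in pinpoint(c,'mortar_mid')[:2]])
"
```

```text
pos [0.4028 0.1187 0.2053] axes x,y,z [[0.0, 0.0, -1.0], [0.99, -0.12, 0.0], [-0.12, -0.99, -0.0]] w 0.342 F [ 6.5 -0.9  5.7] t 13.65
shift mm [ 0.3 -2.5  3. ] turn deg [-0.1 -0.  -0.2]
[-1.04  0.56  0.86  2.31 -0.8   0.59 -1.25]
wrist [([0.422, 0.109, 0.025], 0.61)]
scene [([0.422, 0.118, 0.026], 0.69)]
top []
```

View pics/t3.png

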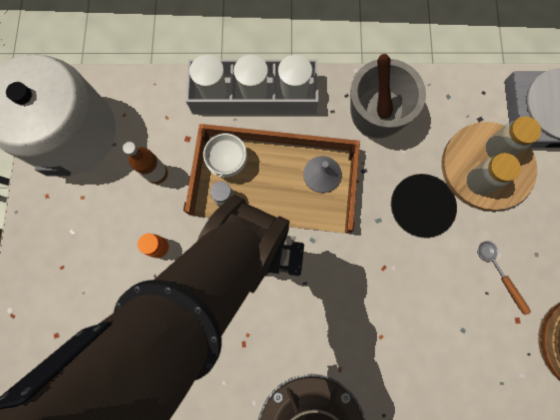

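Jar is upright in the crate, and the mortar is out of the opening at about (0.422, 0.115), under the gripper. A little further out, then sideways parallel to the crate front.

Call:
arm_command([
  [32,0,-6,0,0,0,0],
  [32,0,-4,4,0,0,0],
  [32,0,0,8,0,0,0],
  [32,0,0,8,0,0,0],
  [32,0,0,8,0,0,0],
])

```text
clock: 14.62
position: [0.3885, 0.0917, 0.2047]
ee_rot: [1.299, 1.149, -1.299]
force: [2.1, 4.4, 0.3]
width: 0.348
```

Call:
arm_command([
  [32,0,0,10,0,0,0],
  [32,0,0,10,0,0,0],
  [32,0,0,10,0,0,0],
  [32,0,0,10,0,0,0],
  [32,0,0,10,0,0,0],
])

```text
clock: 15.25
position: [0.3825, 0.0418, 0.2047]
ee_rot: [1.299, 1.149, -1.299]
force: [1.1, 4.0, -1.5]
width: 0.351
```

```bash
python3 -c "
from h import *
toward([.39,-.15,.205],-97)
d=get_image('scene');cv2.imwrite('pics/s4.png',d['frame'][:,:,::-1])
print(np.round(arm.observe()['joints'],2))
for c in('wrist','scene'):
  get_image(c);print(c,[(np.round(r['point'],3).tolist(),round(r['p'],2)) for r in pinpoint(c,'mortar_mid')[:2]])
"
```

```text
pos [0.3825 0.0418 0.2047] axes x,y,z [[-0.0, 0.0, -1.0], [0.99, -0.12, -0.0], [-0.12, -0.99, -0.0]] w 0.351 F [ 1.1  4.  -1.5] t 15.25
shift mm [ -0.3  31.  189.4] turn deg [-0. -0.  0.]
[-0.87  0.51  0.84  2.39 -0.79  0.53 -1.08]
wrist [([0.388, 0.049, 0.028], 0.83)]
scene [([0.383, 0.05, 0.029], 0.76)]
```

View pics/s4.png

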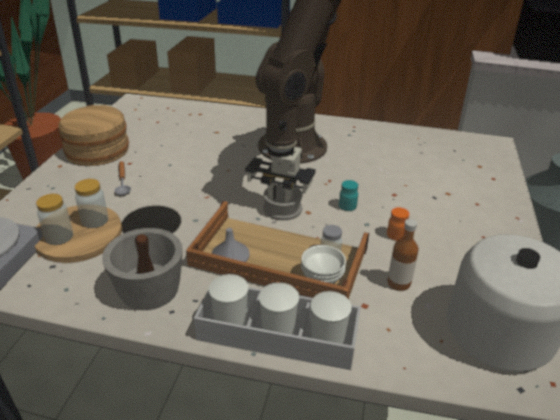

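The mortar is on the counter at (283,200) in front of the crate, upright. The turquoise cap (349,195) is untouched. Carrying on sideways.

Call:
arm_command([
  [32,0,1,12,0,0,0],
  [32,0,1,12,0,0,0],
  [32,0,1,12,0,0,0],
  [32,0,1,12,0,0,0],
  [32,0,1,12,0,0,0],
])

```text
clock: 16.12
position: [0.3801, -0.0186, 0.2047]
ee_rot: [1.299, 1.149, -1.299]
force: [-0.2, 4.2, -2.2]
width: 0.346
```

Call:
arm_command([
  [32,0,1,12,0,0,0],
  [32,0,1,12,0,0,0],
  [32,0,1,12,0,0,0],
  [32,0,1,12,0,0,0],
  [32,0,1,12,0,0,0],
])

```text
clock: 16.75
position: [0.3778, -0.0786, 0.2047]
ee_rot: [1.299, 1.149, -1.299]
force: [0.8, 3.4, -0.6]
width: 0.349
```

Call:
arm_command([
  [32,0,1,12,0,0,0],
  [32,0,1,12,0,0,0],
  [32,0,1,12,0,0,0],
  [32,0,1,12,0,0,0],
  [32,0,1,12,0,0,0],
])

```text
clock: 17.38
position: [0.3754, -0.1388, 0.2047]
ee_rot: [1.299, 1.149, -1.299]
force: [0.6, 4.0, -1.1]
width: 0.347
```

```bash
python3 -c "
from h import *
toward([.545,-.296,.205],-97)
print(np.round(arm.observe()['joints'],2))
for c in('wrist','scene','top'):
  get_image(c);print(c,[(np.round(r['point'],3).tolist(),round(r['p'],2)) for r in pinpoint(c,'mortar_mid')[:2]])
print('mat',[(np.round(r['point'],3).tolist(),round(r['p'],2)) for r in pinpoint('top','mat')[:2]])
d=get_image('top');P=cloud(d);f=d['frame'].astype(int).sum(2)
m=((f<60)&(np.hypot(P[...,0]-.545,P[...,1]+.296)<.11)&(abs(P[...,2])<.012)).astype(np.uint8)
print('mat fit',m.sum(),cv2.minEnclosingCircle((P[m>0][:,:2]*1000).astype(np.float32)),np.median(P[m>0],0))
"
```

```text
pos [ 0.3754 -0.1388  0.2047] axes x,y,z [[-0.0, 0.0, -1.0], [0.99, -0.12, -0.0], [-0.12, -0.99, -0.0]] w 0.347 F [ 0.6  4.  -1.1] t 17.375
shift mm [ -0.3 187.5 135.3] turn deg [-0. -0.  0.]
[-0.36  0.51  0.79  2.35 -0.74  0.54 -0.67]
wrist [([0.378, -0.129, 0.024], 0.93)]
scene [([0.373, -0.127, 0.029], 0.88)]
top [([0.627, -0.036, 0.043], 0.19)]
mat [([0.544, -0.297, -0.002], 0.85)]
mat fit 0 ((0.0, 0.0), 0.0) [nan nan nan]
  return _methods._mean(a, axis=axis, dtype=dtype,
  ret = um.true_divide(
```

Call:
arm_command([
  [32,0,8,7,0,0,0],
  [32,0,9,7,0,0,0],
  [32,0,10,7,0,0,0],
  [32,0,10,7,0,0,0],
  [32,0,10,7,0,0,0],
])

```text
clock: 18.4
position: [0.4185, -0.1791, 0.2046]
ee_rot: [1.299, 1.149, -1.3]
force: [-1.8, 3.5, -0.6]
width: 0.348
```

Call:
arm_command([
  [32,0,10,7,0,0,0],
  [32,0,10,7,0,0,0],
  [32,0,10,7,0,0,0],
  [32,0,10,7,0,0,0],
  [32,0,10,7,0,0,0],
])

```text
clock: 19.02
position: [0.4638, -0.2199, 0.2047]
ee_rot: [1.299, 1.149, -1.299]
force: [-2.7, 2.2, -0.3]
width: 0.346
```

Call:
arm_command([
  [32,0,10,7,0,0,0],
  [32,0,10,7,0,0,0],
  [32,0,10,7,0,0,0],
  [32,0,10,7,0,0,0],
  [32,0,10,7,0,0,0],
])

```text
clock: 19.65
position: [0.5092, -0.2607, 0.2047]
ee_rot: [1.299, 1.149, -1.299]
force: [-2.8, 2.5, -0.1]
width: 0.352
```

```bash
python3 -c "
from h import *
toward([.545,-.296,.205],-97)
for c in('wrist','scene','top'):
  get_image(c);print(c,[(np.round(r['point'],3).tolist(),round(r['p'],2)) for r in pinpoint(c,'mortar_mid')[:2]],'mat',[(np.round(r['point'],3).tolist(),round(r['p'],2)) for r in pinpoint(c,'mat')[:2]])
"
```

```text
pos [ 0.5092 -0.2607  0.2047] axes x,y,z [[-0.0, 0.0, -1.0], [0.99, -0.12, -0.0], [-0.12, -0.99, -0.0]] w 0.352 F [-2.8  2.5 -0.1] t 19.65
shift mm [-0.3 39.9 30.6] turn deg [-0. -0.  0.]
wrist [([0.487, -0.261, 0.027], 0.78)] mat [([0.542, -0.293, -0.002], 0.7)]
scene [([0.484, -0.257, 0.031], 0.66)] mat [([0.544, -0.297, 0.003], 0.76)]
top [] mat [([0.625, 0.403, 0.097], 0.31)]
```

Call:
arm_command([
  [32,0,10,5,0,0,0],
  [32,0,10,5,0,0,0],
  [32,0,10,5,0,0,0],
  [32,0,10,5,0,0,0],
  [32,0,10,5,0,0,0],
])

```text
clock: 20.72
position: [0.5547, -0.2908, 0.2044]
ee_rot: [1.3, 1.152, -1.3]
force: [-4.4, 3.9, 4.2]
width: 0.349
```

Call:
arm_command([
  [32,0,8,4,0,0,0],
  [32,0,4,2,0,0,0],
  [32,0,0,0,0,0,0],
])

```text
clock: 21.1
position: [0.5662, -0.2985, 0.2045]
ee_rot: [1.299, 1.15, -1.299]
force: [-3.7, 2.7, 2.2]
width: 0.351
```

```bash
python3 -c "
from h import *
toward([.525,-.290,.205],-97)
for c in('wrist','scene'):
  get_image(c);print(c,[(np.round(r['point'],3).tolist(),round(r['p'],2)) for r in pinpoint(c,'mortar_mid')[:2]],'mat',[(np.round(r['point'],3).tolist(),round(r['p'],2)) for r in pinpoint(c,'mat')[:2]])
"
```

```text
pos [ 0.5662 -0.2985  0.2045] axes x,y,z [[-0.0, 0.0, -1.0], [0.99, -0.12, -0.0], [-0.12, -0.99, -0.0]] w 0.351 F [-3.7  2.7  2.2] t 21.1
shift mm [ -0.4 -41.9  -3.3] turn deg [-0. -0.  0.]
wrist [([0.545, -0.3, 0.022], 0.66)] mat []
scene [([0.54, -0.293, 0.028], 0.66)] mat []
```

Call:
arm_command([
  [28,0,-10,-1,0,0,0],
  [24,0,-10,-2,0,0,0],
  [24,0,0,0,0,0,0],
  [24,-10,0,0,0,0,0],
  [24,-20,0,0,0,0,0],
])

```text
clock: 22.02
position: [0.5469, -0.2931, 0.2355]
ee_rot: [1.299, 1.149, -1.299]
force: [0.3, -0.2, -0.2]
width: 0.264
```

Call:
arm_command([
  [24,-40,0,0,0,0,0],
  [24,-50,0,0,0,0,0],
  [24,-50,0,0,0,0,0],
  [24,-20,-50,0,0,0,0],
  [24,0,-50,0,0,0,0],
])

```text
clock: 22.65
position: [0.4465, -0.282, 0.3976]
ee_rot: [1.3, 1.144, -1.297]
force: [-0.3, -0.7, 0.5]
width: 0.261
```

Call:
arm_command([
  [24,0,-50,-20,0,0,0],
  [24,0,-10,-50,0,0,0],
  [24,0,0,-50,0,0,0],
  [24,0,0,-50,0,0,0],
  [24,0,0,0,0,0,0],
])

```text
clock: 23.28
position: [0.4096, -0.1013, 0.3954]
ee_rot: [1.296, 1.154, -1.292]
force: [-0.4, 0.2, 0.6]
width: 0.259
```

```bash
python3 -c "
from h import *
toward([.525,-.290,.205],-97)
ims=[]
for c in('top','scene'):
  d=get_image(c);ims.append(d['frame'][:,:,::-1])
  for t in('mortar_mid','mat','jar_mid','bowls_mid','funnel_mid','sauce_mid'):print(c,t,[(np.round(r['point'],3).tolist(),round(r['p'],2)) for r in pinpoint(c,t)[:3]])
cv2.imwrite('pics/end.png',np.vstack([ims[0][100:300,130:530],ims[1][140:340,40:440]]))
"
```

```text
pos [ 0.4096 -0.1013  0.3954] axes x,y,z [[0.0, 0.0, -1.0], [0.99, -0.11, 0.0], [-0.11, -0.99, -0.0]] w 0.259 F [-0.4  0.2  0.6] t 23.275
shift mm [190.  136.3 174.6] turn deg [ 0.4 -0.1 -0. ]
top mortar_mid []
top mat []
top jar_mid [([0.325, 0.238, 0.04], 0.94), ([0.434, 0.388, 0.04], 0.78), ([0.558, 0.221, 0.043], 0.63)]
top bowls_mid [([0.659, 0.217, 0.037], 0.61)]
top funnel_mid [([0.625, -0.037, 0.046], 0.77)]
top sauce_mid [([0.627, 0.401, 0.097], 0.77)]
scene mortar_mid [([0.544, -0.292, 0.031], 0.66)]
scene mat []
scene jar_mid [([0.324, 0.238, 0.037], 0.85), ([0.564, 0.221, 0.045], 0.74), ([0.432, 0.383, 0.039], 0.73)]
scene bowls_mid [([0.661, 0.215, 0.037], 0.87)]
scene funnel_mid [([0.627, -0.029, 0.044], 0.64)]
scene sauce_mid [([0.627, 0.407, 0.099], 0.75)]
```

View pics/end.png

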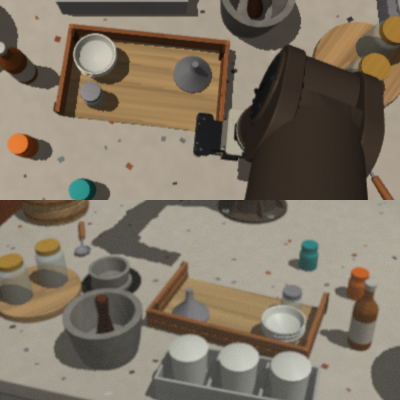

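The mortar stands on the mat at (110,270) in the scene crop, with dark rim all round. The jar is upright in the crate at (92,95), and nothing else has moved. Handing in.

```bash
python3 -c "
from cell import arm
print(arm.sign_off())"
```

```text
the job is handed in; nothing more can be done
None
```

The mortar is on the mat and the job is handed in at about 23.5 s, well inside the 69 s limit. I pushed the jar aside about 12 cm along the crate. Then I pulled the mortar out through the open side with the fingers inside its bowl and slid it round the crate corner onto the mat.

**Final checks**
- **Mortar:** the scene camera put it at (0.544, -0.292), about 5 mm from the mat centre I measured at the start, (0.545, -0.296). The tolerance is 28 mm. The last picture shows it upright with mat visible around its foot.
- **Jar:** upright inside the crate at about (0.56, 0.22), roughly 25–30 mm back from the open edge.
- **Bowls, funnel, bottle:** within detection noise of where they started. The largest difference was about 8 mm, for the funnel in the scene view; the top view had it within 1 mm.
- **Look-alikes:** the orange and turquoise jars did not move.
- **Forces:** the readings taken at the end of each move stayed under 10 N.

**Check that failed:** the arm hid the mat and mortar from the top camera at the end, so the mortar's final position rests on the scene camera alone. The networks did not report the mat at all in the last pictures.

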